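# Nudge a bead-drilling plate onto its jig pins

### The arm

A 6-joint arm with a two-finger parallel gripper is mounted at the origin on the work surface. World frame = base frame: x ahead of the robot, y to its left, z up, the work surface at z = 0. Lengths are in m, angles in degrees, forces in N, time in s.
With the tool pointing down it reaches from about 0.35 to 0.875 m from the base axis. Payload 4.2 kg.
Tool frame: the origin (TCP) lies midway between the tips of the shut fingers; the grasp point (between the pads) lies 19 mm behind it (r.pinch_z is the distance from the TCP to the grasp point, in m); z points along the fingers, y is the line along which they close (so a half turn about z gives the same grasp; the last joint's range is limited). The gripper opens to 87 mm and grips with 3 to 60 N. Pads are 19 mm wide; open, the fingers measure 117 mm over their backs; the gripper's body (75 mm by 190 mm) begins 51 mm behind the grasp point.
Start: joints at [-60.928, 22.042, 0.453, 0, -68.411, -14.817], TCP at [0.154, -0.606, 0.223] pointing down, gripper open.
Joint ranges: [-179.83, 179.83], [-69.29, 118.12], [-61.27, 80.66], [-181.25, 117.63], [-171.15, -9.14], [-177.46, 177.46]. Speed limits (degrees/s): [159.86, 159.86, 180, 180, 180, 180].

### API

Orientations are given as a 3x3 rotation matrix whose columns are the frame's x, y, z axes.
In Python, from station import r, imaging, models gives the robot as it stands. The module is installed in compiled form; this text tells all that it offers.
- The arm moves only by the tool apply_moves, never from a script. Its argument "moves" is a list of rows, each a list of 2 entries, a list of its own where there are three numbers: the shift along the tool's x, y, z in m, then the turn about the tool's z in degrees. A call has 1 to 5 rows; each row shifts and turns the commanded pose from where the row before left it, along the tool's axes as they then stand; what a row does not reach is not made up. A row lasts 1/12 s, in which the tool goes at most 41.7 mm and 7.16 degrees, less where a joint would pass 70% of its speed; a pose out of reach is approached as far as the arm can. A call is refused whole if a number of a shift passes 0.0417 or a number of a turn 7.16, either way. A call with a gripper value outside its range is refused whole. "hand" is the finger opening in m, from 0 to 0.087, set as the call begins (left out, the last holds). The fingers move at their own pace and stop on an object; the grip force is fixed at half the most. Time passes only in rows, so rows that do not move let the fingers close. It gives the time, the measured TCP pose, the force, the opening and the grip force at its end, in the units of the state.
- r.sense(): the state, without advancing time (a new reading comes with each control period).
- imaging.capture(name): name is "side" or "top" or "wrist"; returns a dict with "frame" (420x560x3 uint8, blue, green, red), "intrinsics" (3x3 intrinsics, pixels), "eye" and "orientation" of the camera in the world. Camera axes: x right, y down, z forward; pixel columns grow to the right and rows downward; lengths in m; the calibration is good to about 2 mm. The wrist camera is an equidistant fisheye: a pixel r from the principal point sees the ray r / f radians off the axis. A picture is of the moment at which its call begins. There is no depth.
- r.finish_job(): hands the job in; it is judged then, once.
Trained networks look in a picture, given as the dict that the camera call returned (one of the last four; its "shot" number tells which), for a name from the list of things; names that differ only in an ending like _2 or _b are one class to them, and where a whole thing is asked for, a point or a joint stands for the part that bears it (a point fixed in the world has none). Each returns a list of dicts, best first, with "confidence" (0 to 1); they miss things now and then, are a little off and sometimes report something else, mostly with a low value. They report only what shows in the picture. A call takes as long as a camera call. They do not tell look-alikes from the thing itself.
- models.cut_out(picture, target): "region" (420x560 bool, what is visible of it) and "extent" ([left, top, width, height] as shares, 0 to 1, of the picture: columns of its width, rows of its height, round what is visible of it).
- models.place_of(picture, target): "at" ([column, row] as shares, 0 to 1, of the picture: columns of its width, rows of its height: a listed point, or the origin of a listed thing).
The state is a dict: "time_s": time; "joints": joint angles; "joint_velocities": joint speeds; "effort": joint torques, N m; "tcp_pos": TCP position; "ee_rot": TCP orientation; "wrist_force": force on the tool from outside, world axes, zero at the start; "moment": the same for the moment, N m; "gripper_width": opening from 0.0 (shut) to 1.0 (fully open); "gripper_force": force on a finger pad.
Only numpy, scipy, OpenCV 4.12 (cv2) and the standard library are available. Lean on these libraries where they do the work, as an engineer would, in place of code of your own. Each camera call takes 0.05 s, during which the arm holds its last target. There are 200 camera calls.

### The job

The aluminium drilling plate is lying crooked on top of the two pins of the wooden jig board. Nudge it across the board with the fingertips, using the fence as a guide if that helps, until both its holes drop over the two pins and it lies flat on the board. Only push it, never lift or carry it; leave all the other things where they stand, and finish with the hand clear.

Things in the scene. Friction and masses are not known exactly. Their poses are not given: they have to be found in the camera images.
- board: Plywood jig board, fixed to the table, 180 x 340 x 15 mm (its x, y, z), with a wooden fence along its far side and two steel pins. Origin: centre of its underside, on the table; x points away from the robot towards the fence, y to the left along the fence, z up.
- fence (a point): Middle of the top edge of the fence's near face, 60.5 mm beyond the board's centre and 40 mm above the table. The fence is 260 mm long, 20 mm thick, parallel to the board's y, and fixed. A plate lying against it has its holes in line with the pins (0.5 mm past them).
- seat (a point): Point on the board's top where the plate's origin must come to lie: on the board's left-right middle, 10 mm beyond the board's centre. Seated, the plate is turned as the board is.
- pin_left (a point): Centre of the top of the left (+y) pin: x = 28, y = 40 mm in the board's frame, 22 mm above the table. Fixed steel pin 12 mm thick, chamfered to 10.4 mm at its top, rising 7 mm above the board; hidden under the plate until the plate is seated.
- pin_right (a point): Centre of the top of the right (-y) pin, the same, at x = 28, y = -40 mm in the board's frame.
- plate: Loose aluminium plate 100 x 170 x 8 mm (its x, y, z), about 0.3 kg, origin at the centre of its underside. Slides under 1 to 4 N. At the start its near long edge lies on the board and its far half on the pins' tops, sloping up away from the robot by about 5 degrees; it is 10 to 20 mm too near the robot, up to 35 mm too far left or right, turned up to 4 degrees.
- hole_left (a point): Centre, at the underside, of the plate's left (+y) round through hole, 15 mm wide, at x = 18, y = 40 mm in the plate's frame. Once both holes are over the pins the plate's far side falls 7 mm, it lies flat, and the pins stop it sliding.
- hole_right (a point): Centre, at the underside, of the plate's right (-y) hole, the same, at x = 18, y = -40 mm in the plate's frame. Two rows of small dark dimples near the plate's near edge are not holes.
- cup: Bystander, not to be disturbed: small brass cup, 26 mm wide, 22 mm tall, standing on the board's front right corner. Origin: centre of its underside.
- collar: Bystander, not to be disturbed: steel collar (thick ring), 24 mm wide, 14 mm tall, lying on the board's front left corner. Origin: centre of its underside.
- jar: Bystander, not to be disturbed: amber glass jar with steel cap, 54 mm wide, 68 mm tall, standing left of the board. Origin: centre of its underside.
- cardbox: Bystander, not to be disturbed: open white box 100 x 65 x 45 mm (along its x, y, z), standing right of the board. Origin: centre of its underside.
- pliers: Bystander, not to be disturbed: pliers with green handles, about 130 mm long, 14 mm tall, lying beyond the fence. Origin: about its middle, at the underside.
- spool: Bystander, not to be disturbed: empty wooden spool, 42 mm wide, 44 mm tall, standing beyond the fence. Origin: centre of its underside.
- screwdriver: Bystander, not to be disturbed: screwdriver 170 mm long, lying left of the board beyond the jar. Origin: about its middle, at the underside.
Mind the look-alikes: they are no part of the job. Several things have the shape of the plate; the one meant has the colours described above.

How it is judged:
By the outcome, as a careful person would: the job done as asked, in the order asked, and still so for the second after the job is handed in, with the robot touching nothing.
It also fails if it takes over 64 s, if anything falls off the work surface, if the arm or the gripper's body presses on something with over 40 N, if the wrist force passes 120 N, or if a joint passes its speed limit or range.

## Working session

There is one attempt and no reset: what is moved stays moved. The work goes in short steps, Python scripts to look and compute and a tool call to move; the robot and the scene stay as the last step left them, time stands still between calls to the robot, and variables do not carry over. Pictures are saved under pics/ and viewed, at most 10 in all, crops included, and the job is handed in when it is done.

Besides the shell and the picture viewer there is one more tool, called after "Call:" in YAML: its name, and indented under it one key for each argument. apply_moves: Moves the arm, as the interface text tells. Its arguments: {"type":"object","properties":{"moves":{"type":"array"},"hand":{"type":"number"}},"required":["moves"]}

```bash
mkdir -p pics; cat > h.py <<'E'
import numpy as np, cv2
from station import r, imaging, models
def ray(c,px,fish=False):
    K=np.array(c["intrinsics"]);u=(px[0]-K[0,2])/K[0,0];v=(px[1]-K[1,2])/K[1,1]
    if fish:
        t=np.hypot(u,v);d=np.array([u/t*np.sin(t),v/t*np.sin(t),np.cos(t)]) if t>0 else np.array([0,0,1.])
    else: d=np.array([u,v,1.])
    return np.array(c["orientation"])@d
def at_z(c,px,z,fish=False):
    d=ray(c,px,fish);e=np.array(c["eye"]);return e+d*(z-e[2])/d[2]
def proj(c,P):
    K=np.array(c["intrinsics"]);q=np.array(c["orientation"]).T@(np.array(P)-np.array(c["eye"]))
    return K[:2,:2]@(q[:2]/q[2])+K[:2,2]
E
python3 - <<'E'
from h import *
s=r.sense();print({k:np.round(s[k],3).tolist() for k in("time_s","tcp_pos","ee_rot","wrist_force")})
for n in("top","side"):
    c=imaging.capture(n);cv2.imwrite(f"pics/{n}0.png",c["frame"])
    print(n,np.round(c["eye"],3),np.round(c["orientation"],3).tolist(),np.round(c["intrinsics"],1).tolist())
    for t in("plate","hole_left","hole_right","board","fence","seat","cup","collar"):
        o=models.place_of(c,t);print(t,[(np.round(np.array(p["at"])*[560,420],1).tolist(),round(p["confidence"],2)) for p in o[:3]])
E
```

```text
{'time_s': 0.0, 'tcp_pos': [0.154, -0.605, 0.221], 'ee_rot': [[-0.969, -0.246, -0.001], [-0.246, 0.969, 0.002], [0.0, 0.002, -1.0]], 'wrist_force': [-0.692, 0.175, -1.333]}
top [0.394 0.066 1.269] [[-0.021, -0.995, 0.094], [-1.0, 0.021, -0.002], [-0.0, -0.094, -0.996]] [[526.0, 0.0, 286.8], [0.0, 526.0, 214.4], [0.0, 0.0, 1.0]]
plate [([307.6, 211.1], 0.93), ([142.0, 336.9], 0.82), ([450.1, 281.8], 0.73)]
hole_left [([286.0, 209.3], 0.7), ([459.3, 269.0], 0.67), ([137.2, 317.8], 0.6)]
hole_right [([129.0, 352.3], 0.79), ([434.0, 281.7], 0.65), ([318.9, 202.7], 0.56)]
board [([318.1, 206.7], 0.75)]
fence [([310.5, 182.9], 0.67), ([315.8, 210.4], 0.44)]
seat [([314.5, 204.7], 0.71), ([288.0, 212.3], 0.44)]
cup [([388.4, 217.1], 0.61)]
collar [([272.6, 251.8], 0.43)]
side [ 0.425 -0.708  0.86 ] [[0.99, -0.113, 0.086], [-0.141, -0.712, 0.688], [-0.016, -0.693, -0.721]] [[447.8, 0.0, 277.3], [0.0, 447.8, 210.1], [0.0, 0.0, 1.0]]
plate [([278.5, 234.2], 0.86), ([168.6, 147.7], 0.82), ([212.3, 377.2], 0.72)]
hole_left [([277.8, 219.7], 0.9), ([232.3, 387.9], 0.86), ([182.8, 147.4], 0.81)]
hole_right [([291.0, 246.5], 0.79), ([157.3, 145.4], 0.73), ([212.6, 352.1], 0.62)]
board [([280.3, 245.2], 0.64)]
fence [([302.6, 227.0], 0.77), ([233.9, 171.1], 0.44)]
seat [([287.4, 238.0], 0.81)]
cup [([284.3, 300.6], 0.58), ([277.6, 234.2], 0.16)]
collar [([236.4, 209.3], 0.49)]
```

```bash
python3 - <<'E'
import cv2
a=cv2.imread("pics/top0.png");b=cv2.imread("pics/side0.png")
cv2.imwrite("pics/t1.png",cv2.resize(a[150:290,230:420],None,fx=4,fy=4,interpolation=cv2.INTER_CUBIC))
E
```

```text
(no output)
```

View pics/top0.png

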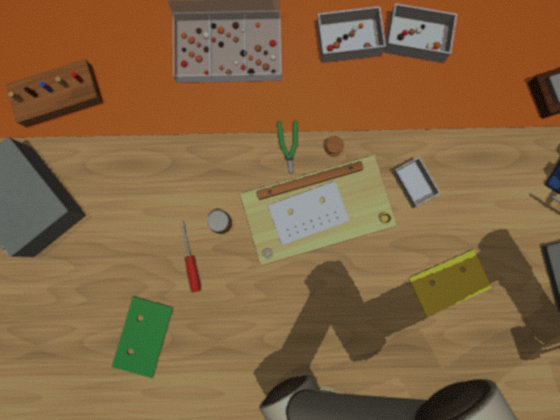

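View pics/t1.png

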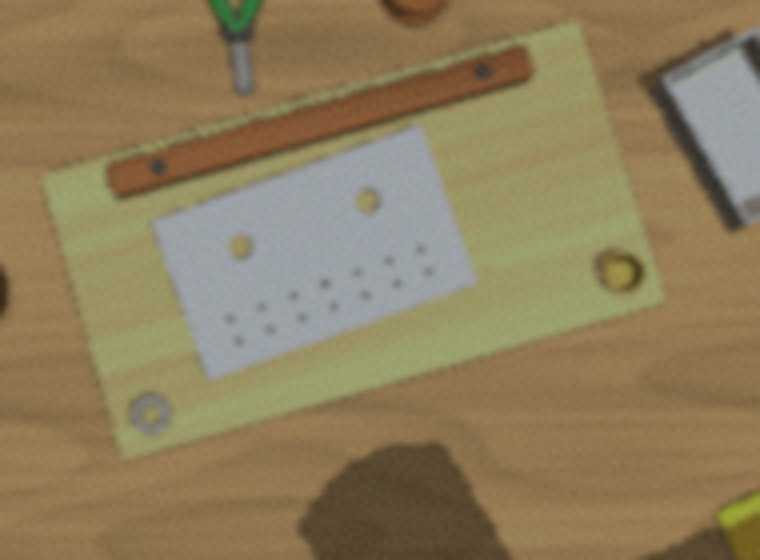

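View pics/side0.png

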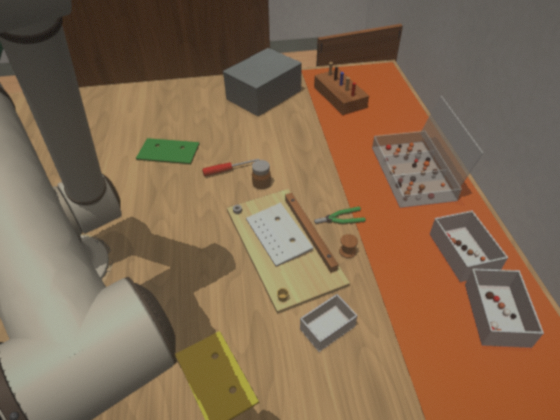

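The top view shows three plates: grey with dimples (307,211), green (142,337) and yellow (450,282). The job's aluminium plate is the grey one. The crop confirms this: it lies on the board below the fence, with holes at about (290,211) and (322,200), left of centre and turned slightly.

```bash
cat >> h.py <<'E'
from scipy.optimize import least_squares
def quad(mask):
    "sub-pixel corners of a 4-sided mask: line fits to contour sides"
    mask=mask.astype(np.uint8);mask=cv2.morphologyEx(mask,cv2.MORPH_CLOSE,np.ones((9,9)))
    cs,_=cv2.findContours(mask,cv2.RETR_EXTERNAL,cv2.CHAIN_APPROX_NONE);ct=max(cs,key=cv2.contourArea)[:,0].astype(float)
    hull=cv2.convexHull(ct.astype(np.float32))
    for e in np.linspace(.01,.15,60):
        q=cv2.approxPolyDP(hull,e*cv2.arcLength(hull,True),True)[:,0].astype(float)
        if len(q)<=4: break
    L=[]
    for i in range(4):
        a,b=q[i],q[(i+1)%4];d=(b-a)/np.linalg.norm(b-a);n=np.array([-d[1],d[0]])
        t=(ct-a)@d/np.linalg.norm(b-a);k=(abs((ct-a)@n)<2.5)&(t>.1)&(t<.9)
        vx,vy,x,y=cv2.fitLine(ct[k].astype(np.float32),cv2.DIST_HUBER,0,.01,.01).ravel()
        L.append((np.array([x,y]),np.array([vx,vy])))
    out=[]
    for i in range(4):
        p,d=L[i-1];p2,d2=L[i];s=np.linalg.solve(np.c_[d,-d2],p2-p);out.append(p+s[0]*d)
    return np.array(out)
def best(c,t,near):
    o=models.cut_out(c,t)
    def dist(m):
        y,x=np.nonzero(m["region"]);return np.hypot(x.mean()-near[0],y.mean()-near[1])
    return min(o,key=dist)["region"]
E
python3 - <<'E'
from h import *
for n,nr in(("top",(307,212)),("side",(279,234))):
    c=imaging.capture(n)
    for t,z in(("board",.015),("plate",.026)):
        m=best(c,t,nr); q=quad(m); W=np.array([at_z(c,p,z)[:2] for p in q])
        print(n,t,m.sum(),q.round(1).tolist(),(W*1000).round(1).tolist())
        print("  ctr",(W.mean(0)*1000).round(1),"sides",[(round(1000*float(np.hypot(*(W[i]-W[i-1]))),1),round(float(np.degrees(np.arctan2(*(W[i]-W[i-1])[::-1])))) if 0 else round(float(np.degrees(np.arctan2((W[i]-W[i-1])[1],(W[i]-W[i-1])[0]))),2)) for i in range(4)])
    g=c["frame"]
    for t,z in(("fence",.04),("hole_left",.026),("hole_right",.026),("cup",.015),("collar",.015)):
        o=[np.array(p["at"])*[560,420] for p in models.place_of(c,t)];
        if o: p=min(o,key=lambda p:np.hypot(*(p-nr)));print(t,(at_z(c,p,z)*1000).round(1)[:2])
E
```

```text
top board 7320 [[374.1000061035156, 154.60000610351562], [395.5, 225.3000030517578], [260.1000061035156, 263.6000061035156], [240.3000030517578, 193.8000030517578]] [[654.4, -150.6], [481.7, -195.5], [397.5, 129.6], [565.5, 174.4]]
  ctr [524.8 -10.5] sides [(337.0, -74.7), (178.4, -165.43), (335.8, 104.53), (173.8, 14.93)]
top plate 3027 [[334.1000061035156, 180.89999389648438], [348.5, 220.10000610351562], [281.5, 244.39999389648438], [267.3999938964844, 205.5]] [[590.3, -50.8], [495.9, -82.2], [441.5, 77.7], [534.6, 109.5]]
  ctr [515.6  13.5] sides [(169.7, -70.85), (99.5, -161.65), (168.9, 108.79), (98.4, 18.83)]
fence [551.2  -9.2]
hole_left [517.7  54.8]
hole_right [539.4  32.2]
cup [ 503.3 -167.5]
collar [542.5  25.7]
side board 5989 [[288.3999938964844, 188.1999969482422], [352.1000061035156, 285.79998779296875], [277.29998779296875, 312.70001220703125], [225.60000610351562, 209.1999969482422]] [[568.4, 177.0], [659.0, -160.6], [483.2, -203.3], [392.5, 123.9]]
  ctr [525.8 -15.7] sides [(183.7, 16.81), (349.5, -74.98), (180.8, -166.35), (339.5, 105.5)]
side plate 2341 [[280.8999938964844, 203.3000030517578], [314.1000061035156, 249.1999969482422], [275.0, 267.20001220703125], [245.6999969482422, 217.8000030517578]] [[538.0, 111.7], [593.3, -52.9], [494.1, -91.2], [441.7, 74.5]]
  ctr [516.8  10.5] sides [(103.3, 21.13), (173.6, -71.43), (106.4, -158.88), (173.8, 107.55)]
fence [543.8 -40.3]
hole_left [517.7  50.6]
hole_right [541.1 -33.2]
cup [ 503.6 -167.8]
collar [413.  119.3]
```

Board: centre about (525,-12) mm, yaw about 15.1°. In the board frame the plate is about 13 mm too near, 27 mm too far left, and turned +3.7°. The tool is already nearly parallel to the board, with tool x = −board x and tool y = board y. Moving to the near side of the plate, hand open.

Call:
apply_moves:
  moves:
    - [[-0.026,0.03,0],0]
    - [[-0.026,0.03,0],0]
    - [[-0.026,0.03,0],0]
    - [[-0.026,0.03,0],0]
    - [[-0.026,0.03,0],0]
  hand: 0.087

```text
time_s: 2.12
tcp_pos: [0.2433, -0.4268, 0.2226]
ee_rot: [[-0.969, -0.246, 0.0], [-0.246, 0.969, -0.0], [-0.0, -0.0, -1.0]]
wrist_force: [0.3, 0.0, -0.4]
gripper_width: 1.0
gripper_force: 0.0
```

Call:
apply_moves:
  moves:
    - [[-0.026,0.03,0],0]
    - [[-0.026,0.03,0],0]
    - [[-0.026,0.03,0],0]
    - [[-0.026,0.03,0],0]
    - [[-0.026,0.03,0],0]

```text
time_s: 2.53
tcp_pos: [0.3325, -0.2492, 0.223]
ee_rot: [[-0.969, -0.246, 0.001], [-0.246, 0.969, -0.0], [-0.001, -0.001, -1.0]]
wrist_force: [1.6, -1.0, -0.2]
gripper_width: 1.002
gripper_force: 0.0
```

Call:
apply_moves:
  moves:
    - [[-0.026,0.03,0],-0.9]
    - [[-0.026,0.03,0],0]
    - [[-0.026,0.03,0],0]
    - [[-0.026,0.03,0],0]
    - [[-0.026,0.03,0],0]

```text
time_s: 2.95
tcp_pos: [0.4193, -0.0704, 0.2231]
ee_rot: [[-0.965, -0.262, 0.001], [-0.262, 0.965, 0.0], [-0.001, -0.0, -1.0]]
wrist_force: [0.5, -1.0, -0.1]
gripper_width: 1.003
gripper_force: 0.0
```

Call:
apply_moves:
  moves:
    - [[0,0,0],0]
    - [[0,0,0],0]

```text
time_s: 3.12
tcp_pos: [0.4196, -0.0707, 0.2226]
ee_rot: [[-0.964, -0.266, 0.0], [-0.266, 0.964, 0.0], [-0.0, -0.0, -1.0]]
wrist_force: [-0.4, -0.5, -0.1]
gripper_width: 1.0
gripper_force: 0.0
```

```bash
python3 - <<'E'
from h import *
s=r.sense();print(s["tcp_pos"],np.round(s["ee_rot"],3).tolist(),s["wrist_force"],s["time_s"])
c=imaging.capture("wrist");cv2.imwrite("pics/w1.png",c["frame"]);print(c["eye"],np.round(c["orientation"],3).tolist(),c["intrinsics"])
E
```

```text
[ 0.4195712  -0.07069395  0.22264804] [[-0.964, -0.266, 0.0], [-0.266, 0.964, 0.0], [-0.0, -0.0, -1.0]] [-0.37530936 -0.48154144 -0.05889876] 3.1167
[ 0.3521933  -0.09038379  0.38604335] [[-0.266, 0.93, 0.253], [0.964, 0.257, 0.07], [0.001, 0.262, -0.965]] [[325.1922621    0.         280.71214805]
 [  0.         325.1922621  205.94068666]
 [  0.           0.           1.        ]]
```

View pics/w1.png

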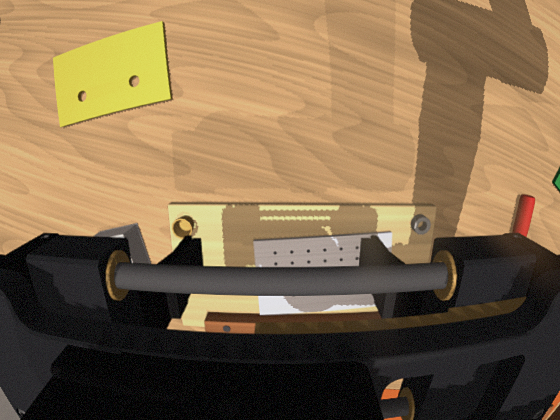

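The wrist view shows the board's near edge from (168,203) to (436,207) and the plate's near corners at about (254,240) and (391,232). I use these as a cross-check.

```bash
python3 - <<'E'
from h import *
c=imaging.capture("wrist");g=cv2.cvtColor(c["frame"],cv2.COLOR_BGR2HSV)
for p,z in(((168.5,203),.015),((436,207),.015),((254.5,240),.023),((391,232),.023)): print(p,(at_z(c,p,z,True)*1000).round(1))
# board near edge line: per column, first yellowish row
W=[]
for u in range(175,430,5):
    col=c["frame"][185:225,u].astype(float); y=col[:,1]-col[:,0]*1.0+0*col[:,2]; gr=np.diff(cv2.GaussianBlur((col[:,1]-col[:,2]).reshape(-1,1),(1,5),0).ravel()); k=np.argmax(gr)
    W.append(at_z(c,(u,185+k+1),.015,True)[:2])
W=np.array(W,np.float32);vx,vy,x,y=cv2.fitLine(W,cv2.DIST_HUBER,0,.001,.001).ravel()
n=np.array([vy,-vx]);n*=np.sign(n[0]);print("near edge yaw",np.degrees(np.arctan2(n[1],n[0])),"offset of (525,-12)",n@(np.array([.525,-.012])-[x,y]), np.std((W-[x,y])@n))
E
```

```text
(168.5, 203) [ 481.3 -198.4   15. ]
(436, 207) [397.4 128.   15. ]
(254.5, 240) [495.5 -84.2  23. ]
(391, 232) [442.7  75.   23. ]
near edge yaw 16.248184 offset of (525,-12) 0.0874575482772025 0.007186978
```

Call:
apply_moves:
  moves:
    - [[-0.0215,0.028,0],0.4]
    - [[-0.0214,0.028,0],0]
    - [[0,0,0.04],0]
    - [[0,0,0.04],0]
    - [[0,0,0.04],0]

```text
time_s: 3.63
tcp_pos: [0.446, -0.0081, 0.102]
ee_rot: [[-0.967, -0.253, 0.003], [-0.253, 0.967, 0.001], [-0.003, 0.0, -1.0]]
wrist_force: [-0.2, 0.8, -0.5]
gripper_width: 1.0
gripper_force: 0.0
```

Call:
apply_moves:
  moves:
    - [[0,0,0.03],0]
    - [[0,0,0.025],0]
    - [[0,0,0.02],0]
    - [[0,0,0.008],0]
    - [[0,0,0],0]

```text
time_s: 4.05
tcp_pos: [0.4444, -0.0089, 0.0181]
ee_rot: [[-0.968, -0.252, -0.004], [-0.252, 0.968, -0.001], [0.004, -0.0, -1.0]]
wrist_force: [0.1, 0.3, -0.4]
gripper_width: 1.002
gripper_force: 0.0
```

```bash
cat >> h.py <<'E'
Y=np.radians(14.9);B0=np.array([.5255,-.012]);RB=np.array([[np.cos(Y),-np.sin(Y)],[np.sin(Y),np.cos(Y)]])
def bd(p): return ((np.array(p)[:2]-B0)@RB*1000).round(1)
E
python3 - <<'E'
from h import *
s=r.sense();print(s["tcp_pos"],bd(s["tcp_pos"]),s["wrist_force"],np.degrees(np.arctan2(-s["ee_rot"][1][0],-s["ee_rot"][0][0])))
E
```

```text
[ 0.444446   -0.0089253   0.01813102] [-77.5  23.8] [ 0.1154673   0.34967543 -0.43574738] 14.612588590448462
```

Call:
apply_moves:
  moves:
    - [[-0.005,0,0],0]
    - [[-0.004,0,0],0]
    - [[-0.004,0,0],0]
    - [[-0.004,0,0],0]
    - [[-0.003,0,0],0]

```text
time_s: 4.47
tcp_pos: [0.4647, -0.0023, 0.0202]
ee_rot: [[-0.967, -0.255, -0.002], [-0.255, 0.967, -0.0], [0.002, 0.0, -1.0]]
wrist_force: [-5.0, -0.1, 3.7]
gripper_width: 1.001
gripper_force: 2.7
```

Call:
apply_moves:
  moves:
    - [[-0.002,0,0],0]
    - [[-0.002,0,0],0]
    - [[-0.0015,0,0],0]
    - [[-0.001,0,0],0]
    - [[0,0,0],0]

```text
time_s: 4.88
tcp_pos: [0.4695, -0.0013, 0.0196]
ee_rot: [[-0.967, -0.254, -0.004], [-0.254, 0.967, -0.001], [0.005, -0.0, -1.0]]
wrist_force: [-5.6, -1.3, 4.0]
gripper_width: 1.005
gripper_force: 3.0
```

```bash
python3 - <<'E'
from h import *
s=r.sense();print(bd(s["tcp_pos"]),s["tcp_pos"][2],s["wrist_force"])
for n,nr in(("top",(307,210)),("side",(285,234))):
    c=imaging.capture(n); cv2.imwrite(f"pics/p_{n}.png",c["frame"])
    try:
        q=quad(best(c,"plate",nr));W=np.array([at_z(c,p,.026) for p in q]);print(n,[bd(w).tolist() for w in W])
    except Exception as e: print(n,e)
E
```

```text
[-51.4  24.7] 0.01960206336419878 [-5.5681162  -1.26749277  4.04800722]
top [[57.1, -61.1], [29.1, -59.9], [12.2, 109.8], [59.2, 107.6]]
side [[62.5, 113.6], [60.8, -60.0], [-44.6, -67.9], [29.9, 110.9]]
```

Call:
apply_moves:
  moves:
    - [[-0.0015,0,0],0]
    - [[-0.001,0,0],0]
    - [[0,0,0],0]

```text
time_s: 5.33
tcp_pos: [0.4701, -0.0012, 0.0193]
ee_rot: [[-0.967, -0.254, -0.008], [-0.253, 0.967, -0.002], [0.008, -0.0, -1.0]]
wrist_force: [-8.0, -1.9, 7.7]
gripper_width: 0.996
gripper_force: 4.3
```

Call:
apply_moves:
  moves:
    - [[-0.001,0,0],0]
    - [[0,0,0],0]

```text
time_s: 5.5
tcp_pos: [0.4702, -0.0012, 0.0192]
ee_rot: [[-0.967, -0.253, -0.01], [-0.253, 0.967, -0.003], [0.01, -0.0, -1.0]]
wrist_force: [-9.8, -1.6, 8.4]
gripper_width: 1.0
gripper_force: 5.0
```

Call:
apply_moves:
  moves:
    - [[0.008,0,0],0]
    - [[0.015,0,0],0]
    - [[0,0,-0.03],0]
    - [[0,0,-0.035],0]
    - [[0,0,0],0]
  hand: 0.087

```text
time_s: 5.92
tcp_pos: [0.4584, -0.004, 0.0907]
ee_rot: [[-0.966, -0.257, 0.016], [-0.257, 0.966, 0.004], [-0.016, -0.001, -1.0]]
wrist_force: [1.2, 0.4, 0.2]
gripper_width: 1.004
gripper_force: 0.0
```

```bash
cat >> h.py <<'E'
def look(tag,z=.026):
    s=r.sense();print("tcp",bd(s["tcp_pos"]),np.round(s["tcp_pos"][2],4),"F",np.round(s["wrist_force"],1),s["time_s"])
    for n,nr in(("top",(310,210)),("side",(285,234))):
        c=imaging.capture(n); cv2.imwrite(f"pics/{tag}_{n}.png",c["frame"])
        try:
            q=quad(best(c,"plate",nr));print(n,[bd(at_z(c,p,z)).tolist() for p in q])
        except Exception as e: print(n,e)
        for t in("hole_left","hole_right","jar","collar"):
            print(t,[(bd(at_z(c,np.array(p["at"])*[560,420],.026 if "hole" in t else .0)).tolist(),round(p["confidence"],2)) for p in models.place_of(c,t)])
E
python3 -c "
from h import *
look('q1')"
```

```text
tcp [-62.8  25. ] 0.0907 F [1.2 0.4 0.2] 5.9167
top [[58.1, -59.9], [14.3, -58.9], [-4.8, 108.4], [59.2, 108.3]]
hole_left [([27.7, 60.9], 0.81), ([-228.4, -282.0], 0.8), ([-128.9, 482.3], 0.55)]
hole_right [([-191.4, 512.8], 0.8), ([23.9, -17.1], 0.75), ([-238.8, -211.2], 0.6), ([131.8, 35.5], 0.16)]
jar [([27.3, 232.6], 0.98), ([148.8, 29.8], 0.49)]
collar []
side [[140.1, -9646.4], [61.6, -58.8], [-42.5, -68.6], [19.5, 1174.3]]
hole_left [([-139.2, 455.7], 0.8), ([19.7, 55.6], 0.78), ([-233.6, -296.8], 0.76), ([131.2, -1.5], 0.74), ([23.4, -42.7], 0.54)]
hole_right [([-200.6, 495.4], 0.96), ([24.5, -27.3], 0.85), ([-245.1, -209.2], 0.73), ([23.7, -45.5], 0.57)]
jar [([32.5, 235.2], 0.54)]
collar [([-61.4, 178.6], 0.5), ([34.0, 241.0], 0.39)]
```

Call:
apply_moves:
  moves:
    - [[-0.0132,0.029,0],0]
    - [[-0.0132,0.029,0],0]
    - [[-0.0132,0.029,0],0]
    - [[-0.0132,0.029,0],0]
    - [[0,0,0],0]
  hand: 0

```text
time_s: 6.93
tcp_pos: [0.4765, 0.1247, 0.0849]
ee_rot: [[-0.966, -0.259, 0.004], [-0.259, 0.966, 0.002], [-0.004, 0.001, -1.0]]
wrist_force: [0.4, -0.1, 0.5]
gripper_width: 0.705
gripper_force: 0.0
```

Call:
apply_moves:
  moves:
    - [[0,0,0],0]
    - [[0,0,0],0]
    - [[0,0,0],0]

```text
time_s: 7.18
tcp_pos: [0.4736, 0.1193, 0.0843]
ee_rot: [[-0.967, -0.254, -0.001], [-0.254, 0.967, -0.001], [0.001, -0.0, -1.0]]
wrist_force: [0.6, -0.2, 0.1]
gripper_width: 0.48
gripper_force: 0.0
```

```bash
python3 -c "
from h import *
look('q2')"
```

```text
tcp [-16.4 140.2] 0.0843 F [ 0.6 -0.2  0.1] 7.1833
top [[-37.2, -57.3], [-39.0, 20.5], [58.6, 98.8], [56.1, -58.6]]
hole_left [([33.7, 73.0], 0.78), ([-133.9, 481.8], 0.72), ([-225.5, -276.3], 0.65), ([20.1, 43.5], 0.23)]
hole_right [([-196.2, 520.3], 0.89), ([-237.3, -211.8], 0.67), ([25.0, -13.2], 0.55)]
jar [([-65.1, 144.4], 0.43), ([26.0, 232.0], 0.36)]
collar [([-74.3, 146.3], 0.59)]
side [[62.2, 114.0], [61.5, -59.4], [-40.7, -69.1], [-41.4, 103.8]]
hole_left [([22.0, 51.3], 0.79), ([-137.2, 452.7], 0.7), ([-228.8, -298.4], 0.68)]
hole_right [([-243.7, -215.1], 0.78), ([-200.1, 478.3], 0.77), ([17.9, -22.0], 0.76)]
jar [([3.1, 0.3], 0.54)]
collar [([30.6, 73.4], 0.55), ([-62.0, 176.0], 0.42)]
```

Call:
apply_moves:
  moves:
    - [[-0.005,0,0],0]
    - [[0,0,0],0]
    - [[0,0,0],0]
    - [[0,0,0],0]
    - [[0,0,0],0]

```text
time_s: 8.2
tcp_pos: [0.4789, 0.1214, 0.0845]
ee_rot: [[-0.967, -0.255, -0.0], [-0.255, 0.967, -0.0], [0.0, -0.0, -1.0]]
wrist_force: [-0.4, -0.8, 0.2]
gripper_width: 0.004
gripper_force: 0.0
```

Call:
apply_moves:
  moves:
    - [[0,0,0],0]
    - [[0,0,0.02],0]
    - [[0,0,0.02],0]
    - [[0,0,0.018],0]
    - [[0,0,0.007],0]

```text
time_s: 8.62
tcp_pos: [0.4776, 0.1206, 0.0175]
ee_rot: [[-0.967, -0.254, -0.004], [-0.254, 0.967, -0.002], [0.004, -0.001, -1.0]]
wrist_force: [0.4, 0.1, -0.2]
gripper_width: 0.007
gripper_force: 0.0
```

Call:
apply_moves:
  moves:
    - [[0,-0.003,0],0]
    - [[0,-0.003,0],0]
    - [[0,0,0],0]

```text
time_s: 8.87
tcp_pos: [0.4813, 0.1155, 0.0204]
ee_rot: [[-0.967, -0.254, 0.001], [-0.254, 0.967, 0.001], [-0.002, 0.0, -1.0]]
wrist_force: [0.3, 0.2, 0.2]
gripper_width: 0.01
gripper_force: 0.0
```

Call:
apply_moves:
  moves:
    - [[0,-0.003,0],0]
    - [[0,-0.003,0],0]
    - [[-0.0003,-0.002,0],0]
    - [[-0.0005,-0.002,0],0]
    - [[-0.0005,-0.002,0],0]

```text
time_s: 9.28
tcp_pos: [0.485, 0.1041, 0.0198]
ee_rot: [[-0.967, -0.255, 0.001], [-0.255, 0.967, 0.0], [-0.001, 0.0, -1.0]]
wrist_force: [-0.2, 0.3, -0.5]
gripper_width: 0.005
gripper_force: 0.0
```

Call:
apply_moves:
  moves:
    - [[-0.0004,-0.002,0],0]
    - [[-0.0004,-0.002,0],0]
    - [[-0.0004,-0.002,0],0]
    - [[-0.0004,-0.002,0],0]
    - [[0,0,0],0]

```text
time_s: 9.7
tcp_pos: [0.488, 0.0968, 0.0194]
ee_rot: [[-0.967, -0.254, -0.001], [-0.254, 0.967, -0.0], [0.001, 0.0, -1.0]]
wrist_force: [-1.5, 1.9, 0.6]
gripper_width: 0.002
gripper_force: 1.0
```

```bash
python3 -c "
from h import *
look('q3')"
```

```text
tcp [ -8.3 114.8] 0.0194 F [-1.5  1.9  0.6] 9.7
top [[-39.2, -62.3], [-38.0, 2.2], [58.1, 69.2], [58.2, -61.9]]
hole_left [([-65.1, -149.6], 0.71), ([25.7, 65.5], 0.64), ([-130.1, 481.8], 0.6), ([-230.7, -278.8], 0.56)]
hole_right [([28.1, -12.1], 0.94), ([-198.3, 512.2], 0.68), ([29.2, 231.2], 0.32)]
jar [([34.9, 233.0], 0.48)]
collar [([-75.8, 146.2], 0.54)]
side [[60.7, 79.3], [63.7, -62.9], [-40.9, -69.3], [-40.0, 96.6]]
hole_left [([-130.6, 458.1], 0.82), ([27.7, 60.4], 0.66), ([-233.5, -299.5], 0.6)]
hole_right [([-194.5, 486.9], 0.89), ([-244.1, -217.2], 0.66), ([22.4, -25.7], 0.6), ([122.4, -91.3], 0.37), ([68.3, 24.1], 0.21)]
jar []
collar [([-64.9, 167.8], 0.59)]
```

Call:
apply_moves:
  moves:
    - [[-0.0003,-0.002,0],0]
    - [[-0.0003,-0.002,0],0]
    - [[-0.0003,-0.002,0],0]
    - [[-0.0003,-0.002,0],0]
    - [[-0.0003,-0.002,0],0]

```text
time_s: 10.72
tcp_pos: [0.4912, 0.0876, 0.0194]
ee_rot: [[-0.967, -0.254, -0.002], [-0.254, 0.967, -0.0], [0.002, 0.0, -1.0]]
wrist_force: [-5.4, 5.5, 3.0]
gripper_width: 0.007
gripper_force: 3.4
```

Call:
apply_moves:
  moves:
    - [[-0.0003,-0.002,0],0]
    - [[-0.0003,-0.002,0],0]
    - [[0,0,0],0]

```text
time_s: 10.97
tcp_pos: [0.4933, 0.0837, 0.0195]
ee_rot: [[-0.967, -0.254, -0.001], [-0.254, 0.967, -0.0], [0.001, 0.0, -1.0]]
wrist_force: [-1.1, 2.4, -0.8]
gripper_width: 0.003
gripper_force: 0.9
```

```bash
python3 -c "
from h import *
look('q4')"
```

```text
tcp [ -6.5 100.7] 0.0195 F [-1.1  2.4 -0.8] 10.9667
top [[-38.4, -76.4], [-37.9, -12.0], [59.5, 49.2], [59.4, -76.9]]
hole_left [([-133.1, 478.5], 0.83), ([-229.6, -276.9], 0.58), ([31.8, 49.0], 0.57)]
hole_right [([22.9, -19.3], 0.87), ([-202.0, 509.2], 0.77)]
jar [([28.0, 230.5], 0.42)]
collar [([-66.9, 137.5], 0.45)]
side [[63.6, 61.6], [62.5, -78.2], [-40.8, -84.3], [-41.8, 85.3]]
hole_left [([25.0, 39.3], 0.92), ([-129.8, 458.4], 0.78), ([-229.8, -294.0], 0.71), ([125.1, 4.1], 0.23)]
hole_right [([-244.3, -216.8], 0.98), ([28.2, -40.4], 0.87), ([-202.2, 490.4], 0.57), ([24.1, -36.2], 0.35)]
jar []
collar [([-70.7, 175.4], 0.42)]
```

Call:
apply_moves:
  moves:
    - [[-0.0002,-0.0015,0],0]
    - [[-0.0002,-0.0015,0],0]
    - [[-0.0002,-0.001,0],0]
    - [[-0.0001,-0.001,0],0]
    - [[0,0,0],0]

```text
time_s: 11.98
tcp_pos: [0.496, 0.0792, 0.0195]
ee_rot: [[-0.967, -0.255, 0.0], [-0.255, 0.967, 0.0], [-0.0, 0.0, -1.0]]
wrist_force: [-0.4, 0.9, -0.8]
gripper_width: 0.006
gripper_force: 0.8
```

Call:
apply_moves:
  moves:
    - [[0,-0.0008,0],0]
    - [[0,-0.0008,0],0]
    - [[0,0,0],0]

```text
time_s: 12.23
tcp_pos: [0.4964, 0.0778, 0.0195]
ee_rot: [[-0.967, -0.255, 0.0], [-0.255, 0.967, 0.0], [-0.0, 0.0, -1.0]]
wrist_force: [-0.1, 2.6, -0.7]
gripper_width: 0.001
gripper_force: 1.0
```

```bash
python3 -c "
from h import *
look('q5')
a=cv2.imread('pics/q5_top.png')[150:290,230:420];b=cv2.imread('pics/q5_side.png')[170:310,210:400]
cv2.imwrite('pics/q5.png',cv2.resize(np.hstack([a,b]),None,fx=2.1,fy=2.1,interpolation=cv2.INTER_CUBIC))"
```

```text
tcp [-5.1 94.2] 0.0195 F [-0.1  2.6 -0.7] 12.2333
top [[59.4, -80.7], [-40.3, -84.9], [-40.6, -127.4], [59.0, 64.9]]
hole_left [([24.6, 49.5], 0.95), ([-128.5, 480.4], 0.68), ([-226.8, -283.7], 0.61), ([28.9, -45.6], 0.61), ([143.6, -71.3], 0.43)]
hole_right [([24.0, -33.0], 0.89), ([-241.3, -209.8], 0.78), ([-192.8, 512.3], 0.58)]
jar [([23.5, 231.4], 0.52)]
collar []
side [[57.9, 59.0], [59.5, -90.1], [-40.6, -93.1], [-40.8, 71.6]]
hole_left [([-233.4, -300.0], 0.83), ([17.0, 29.3], 0.8), ([-128.6, 445.3], 0.74)]
hole_right [([22.4, -57.7], 0.64), ([-246.7, -217.9], 0.6), ([-207.6, 487.0], 0.6)]
jar []
collar [([-68.3, 174.7], 0.6)]
```

View pics/q5.png

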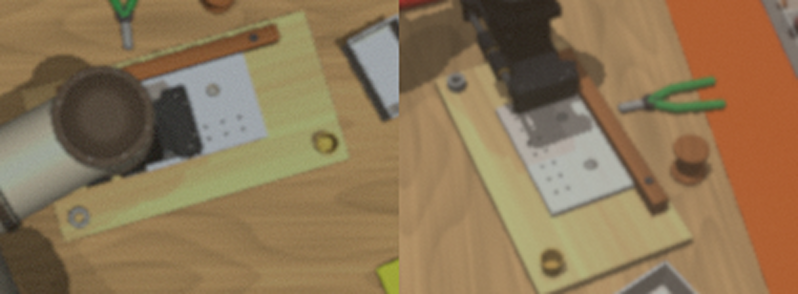

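The holes, at about (213,90) in the left half and (590,163) in the right half of the crop, now show grey steel rather than yellow board. The side outline also fits a lower plate, so it seems to have dropped. I'll back off and check.

Call:
apply_moves:
  moves:
    - [[0,0.005,0],0]
    - [[0,0.015,0],0]
    - [[0,0.015,0],0]
    - [[0,0,-0.03],0]
    - [[0,0,-0.04],0]

```text
time_s: 13.25
tcp_pos: [0.4849, 0.1111, 0.0874]
ee_rot: [[-0.967, -0.256, -0.008], [-0.256, 0.967, -0.005], [0.009, -0.002, -1.0]]
wrist_force: [0.4, 0.6, 0.3]
gripper_width: 0.008
gripper_force: 0.0
```

Call:
apply_moves:
  moves:
    - [[0.02,0,-0.035],0]
    - [[0.04,0,0],0]
    - [[0.04,0,0],0]
    - [[0.04,0,0],0]
    - [[0,0,0],0]

```text
time_s: 13.67
tcp_pos: [0.3439, 0.0716, 0.1232]
ee_rot: [[-0.967, -0.254, -0.007], [-0.254, 0.967, -0.002], [0.007, -0.001, -1.0]]
wrist_force: [-1.2, 1.2, -0.1]
gripper_width: 0.008
gripper_force: 0.0
```

```bash
python3 -c "
from h import *
look('q6',.023)
a=cv2.imread('pics/q6_top.png')[150:290,230:420];b=cv2.imread('pics/q6_side.png')[170:310,210:400]
cv2.imwrite('pics/q6.png',cv2.resize(np.hstack([a,b]),None,fx=2.1,fy=2.1,interpolation=cv2.INTER_CUBIC))"
```

```text
tcp [-154.   127.4] 0.1232 F [-1.2  1.2 -0.1] 13.6667
top [[59.3, -81.0], [-38.5, -83.2], [-38.7, 84.9], [58.5, 84.4]]
hole_left [([-229.5, -278.4], 0.77), ([24.0, 47.4], 0.67), ([-129.5, 486.1], 0.58)]
hole_right [([32.7, -35.6], 0.67), ([-235.3, -210.1], 0.63), ([-202.9, 512.7], 0.57)]
jar []
collar [([25.9, -37.0], 0.64), ([-70.4, 145.9], 0.55), ([137.7, -75.1], 0.27)]
side [[59.4, 83.2], [62.7, -88.3], [-40.3, -90.0], [-40.2, 84.2]]
hole_left [([-233.5, -293.0], 0.74), ([24.4, 40.3], 0.7), ([-125.9, 466.3], 0.7)]
hole_right [([16.3, -50.1], 0.98), ([-59.3, -151.1], 0.7), ([-248.6, -219.1], 0.66), ([-203.0, 504.7], 0.66), ([118.7, -102.1], 0.52), ([128.5, 7.1], 0.49)]
jar [([27.1, 244.5], 0.85)]
collar [([-64.6, 173.9], 0.5)]
```

View pics/q6.png

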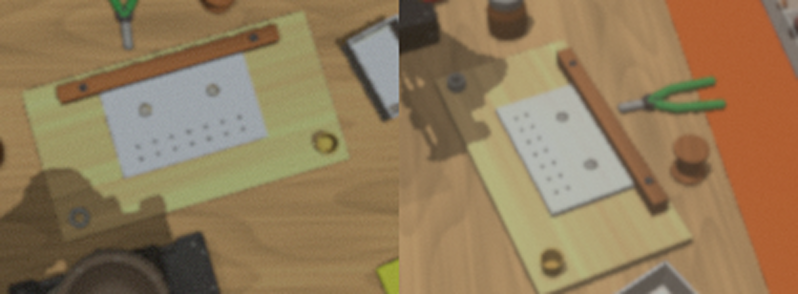

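Both holes show the steel pins, at (145,110) and (213,90) in the top half of the crop. The top/side disparity matches at the near and far corners. The far side fell about 9 mm against its earlier reading, and the bystanders have not moved. The plate is flat and seated and the hand is clear.

```bash
python3 -c "
from h import *
print(r.finish_job())"
```

```text
the job is handed in; nothing more can be done
None
```

The drilling plate was pushed square against the fence and along it until both holes dropped over the pins; the last pictures show it lying flat with the hand clear, nothing else visibly moved, and the job is handed in.

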